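Turn over the flask's status tag

ROBOT

A 6-joint arm with a two-finger parallel gripper is mounted at the origin on the work surface. World frame = base frame: x ahead of the robot, y to its left, z up, the work surface at z = 0. Lengths are in m, angles in rad, forces in N, time in s.
With the tool pointing down it reaches from about 0.3 to 0.775 m from the base axis. Payload 14.6 kg.
Tool frame: the origin (TCP) lies midway between the tips of the shut fingers; the grasp point (between the pads) lies 19 mm behind it; z points along the fingers, y is the direction in which the jaws open and shut (so a half turn about z gives the same grasp; the last joint's range is limited). The gripper opens to 94 mm and grips with 3 to 60 N. Pads are 16 mm wide; open, the fingers measure 119 mm over their backs; the gripper's body (75 mm by 177 mm) begins 78 mm behind the grasp point.
Start: joints at [1.219, 0.3, 1.521, -0, 1.321, -0.067], TCP at [0.155, 0.528, 0.205] pointing down, gripper open.
Joint ranges: [-3.03, 3.03], [-0.79, 2.21], [0.23, 2.52], [-1.04, 4.18], [0, 3.07], [-2.55, 2.55]. Speed limits (rad/s): [2.22, 2.22, 2.57, 3.14, 3.14, 3.14].

INTERFACE

Orientations are given as [roll, pitch, yaw] about the fixed x, y, z axes, in that order (R = Rz(yaw) Ry(pitch) Rx(roll)).
In Python, from station import readout, imaging, job gives the robot as it stands.
- The arm moves only by the tool arm_command, never from a script. Its argument "increments" is a list of rows, each an object with "gripper": the opening, from 0 (shut) to 1 (fully open); "slide": the shift along the world's x, y, z in m, a list of three; "yaw": the turn about the world's z in rad. A call has 1 to 8 rows; each row is the pose to reach, as a shift and turn from the pose commanded when the call began; what a row does not reach only later rows make up. A row lasts 1/8 s, in which the tool goes at most 62.5 mm and 10.7 degrees, less where a joint would pass 70% of its speed; a pose out of reach is approached as far as the arm can. A call with a gripper value outside its range is refused whole. The fingers move at their own pace and stop on an object; "grip_force" is the grip in N (left out, the last holds). Time passes only in rows, so rows that repeat a pose let the fingers close. It gives the time, the measured TCP pose, the force and the opening at its end, in the units of the state.
- readout.get_obs(): the state, without advancing time (a new reading comes with each control period).
- imaging.camera(name): name is "scene" or "top"; returns a dict with "color" (480x640x3 uint8, red, green, blue), "mtx" (3x3 intrinsics, pixels), "D" ([k1, k2, p1, p2, k3] as OpenCV has them; the pictures are not rectified), "rvec" (rotation vector, rad) and "tvec" (3), from world to camera coordinates, as OpenCV has them. Camera axes: x right, y down, z forward; pixel columns grow to the right and rows downward; lengths in m; the calibration is good to about 2 mm. A picture is of the moment at which its call begins. There is no depth.
- job.hand_in(): hands the job in, once; it reports no verdict.
The state is a dict: "time_s": time; "qpos": joint angles; "joint_vel": joint speeds; "tau": joint torques, N m; "ee_pos": TCP position; "eef_rot": TCP orientation; "force": force on the tool from outside, world axes, zero at the start; "moment": the same for the moment, N m; "grip_width": finger opening in m.
Only numpy, scipy, OpenCV 4.12 (cv2) and the standard library are available. Lean on these libraries where they do the work, as an engineer would, in place of code of your own. Each camera call takes 0.05 s, during which the arm holds its last target. There are 200 camera calls.

TASK

In the rack of cultures, push the hinged tag beside the conical flask up and over its pivot with the fingertips until it lies flat on the other side, towards the flask, showing its face with the round boss. Guide it over gently: no flicking, pinching or hard pressing. Leave the other two tags, the glassware and everything else where they are.

Things in the scene. Friction and masses are not known exactly. Their poses are not given: they have to be found in the camera images.
- rack: Fixed culture rack: grey base plate 320 mm long (y), x from -45 to +205 mm, 12 mm thick, on the bench. Origin at bench height below the middle tag's hinge; x points to the robot's right, y away from the robot (both within 0.25 rad), z up. Hinged tags at y = -100, 0, +100 mm, each between two thin uprights 64 mm apart, 94 mm high; one vessel stands 150 mm right (+x) of each hinge. Do not press with 30 N or more.
- tag0 (a joint): Angle of the nearest (rack y = -100 mm) tag about its hinge, rad: 0 = lying level to the left (rack -x) of the hinge, bar face up; 1.57 = upright; 3.14 = lying level to the right, towards the vessel, boss face up. End stops at 0 and 3.14; starts between 0 and 0.3. The hinge has friction: the tag stays at any angle it is left at; a push of about 1 N at its end turns it.
- tag0_hinge (a point): Centre of the nearest (rack y = -100 mm) tag's hinge pin, 85 mm above the bench. Axes as the rack's.
- tag0_end (a point): Middle of the free end edge of the nearest (rack y = -100 mm) tag. White plastic plate 48 mm wide, 4 mm thick, reaching 90 mm from the hinge; open space beneath its outer half. One face has a raised grey straight bar, the other a raised grey round boss 30 mm across (both 2 mm high, 20 to 51 mm from the hinge).
- tag1 (a joint): Angle of the middle (rack y = 0) tag about its hinge, rad: 0 = lying level to the left (rack -x) of the hinge, bar face up; 1.57 = upright; 3.14 = lying level to the right, towards the vessel, boss face up. End stops at 0 and 3.14; starts between 0 and 0.3. The hinge has friction: the tag stays at any angle it is left at; a push of about 1 N at its end turns it.
- tag1_hinge (a point): Centre of the middle (rack y = 0) tag's hinge pin, 85 mm above the bench. Axes as the rack's.
- tag1_end (a point): Middle of the free end edge of the middle (rack y = 0) tag. White plastic plate 48 mm wide, 4 mm thick, reaching 90 mm from the hinge; open space beneath its outer half. One face has a raised grey straight bar, the other a raised grey round boss 30 mm across (both 2 mm high, 20 to 51 mm from the hinge).
- tag2 (a joint): Angle of the farthest (rack y = +100 mm) tag about its hinge, rad: 0 = lying level to the left (rack -x) of the hinge, bar face up; 1.57 = upright; 3.14 = lying level to the right, towards the vessel, boss face up. End stops at 0 and 3.14; starts between 0 and 0.3. The hinge has friction: the tag stays at any angle it is left at; a push of about 1 N at its end turns it.
- tag2_hinge (a point): Centre of the farthest (rack y = +100 mm) tag's hinge pin, 85 mm above the bench. Axes as the rack's.
- tag2_end (a point): Middle of the free end edge of the farthest (rack y = +100 mm) tag. White plastic plate 48 mm wide, 4 mm thick, reaching 90 mm from the hinge; open space beneath its outer half. One face has a raised grey straight bar, the other a raised grey round boss 30 mm across (both 2 mm high, 20 to 51 mm from the hinge).
- flask_mid (a point): Centre of the conical flask, half-way up: amber glass, a cone 72 mm wide at the foot narrowing to a 26 mm neck, 109 mm tall with its black stopper. Loose; it stands to the right of one of the three tags, a different one each time.
- tall_bottle_mid (a point): Centre of the tall bottle, half-way up: amber glass, straight sides 54 mm across, round shoulders and a short neck with a black cap, 120 mm tall. Loose; stands right of another tag.
- squat_jar_mid (a point): Centre of the squat jar, half-way up: amber glass, 72 mm across, 65 mm tall. Loose; stands right of the remaining tag.
- petri: Clear flat culture dish, 88 mm across and 14 mm high, lying on the bench left of the rack; origin under its centre. Loose, to be left alone.
- wash_bottle: White plastic bottle 64 mm across, 160 mm tall, far to the left; origin under its centre. Loose, to be left alone.
- tube_block: Clear block of small tubes, 100 x 180 x 70 mm high, right of the rack; origin under its centre. Loose, to be left alone.
- pen: White marker pen 130 mm long, 12 mm thick, lying on the bench to the right; origin under its middle. Loose, to be left alone.
- slide_box: Small blue box 90 x 70 x 35 mm, to the left on the bench; origin under its centre. Loose, to be left alone.
Mind the look-alikes: they are no part of the job. Leave any green or purple look-alike of the part that bears flask_mid alone.

How it is judged:
By the outcome, as a careful person would: the job done as asked, in the order asked, and still so for the second after the job is handed in, with the robot touching nothing.
It also fails if it takes over 38 s, if anything falls off the work surface, if the arm or the gripper's body presses on something with over 40 N, if the wrist force passes 120 N, or if a joint passes its speed limit or range.

## Working session

There is one attempt and no reset: what is moved stays moved. The work goes in short steps, Python scripts to look and compute and a tool call to move; the robot and the scene stay as the last step left them, time stands still between calls to the robot, and variables do not carry over. Pictures are saved under pics/ and viewed, about 8 in all and at most 12, crops included, and the job is handed in when it is done.

Besides the shell and the picture viewer there is one more tool, called after "Request:" as name(argument=value, ...), one argument or row to a line, values as JSON. arm_command: Moves the arm, as the interface text tells. Its arguments: {"type":"object","properties":{"increments":{"type":"array","items":{"type":"object","properties":{"gripper":{"type":"number"},"slide":{"type":"array","items":{"type":"number"}},"yaw":{"type":"number"}}}},"grip_force":{"type":"number"}},"required":["increments"]}

```bash
mkdir -p pics
cat > h.py <<'E'
import cv2, numpy as np
from station import readout, imaging, job
def cam(n,save=None):
    c=imaging.camera(n)
    if save: cv2.imwrite('pics/'+save,c['color'][:,:,::-1])
    return c
def ray(c,uv):
    p=cv2.undistortPoints(np.array([[uv]],float),np.array(c['mtx']),np.array(c['D']))[0,0]
    R=cv2.Rodrigues(np.array(c['rvec'],float))[0]; t=np.array(c['tvec'],float).ravel()
    return -R.T@t, R.T@np.array([p[0],p[1],1])
def onz(c,uv,z):
    o,d=ray(c,uv); return o+d*(z-o[2])/d[2]
def proj(c,P):
    return cv2.projectPoints(np.array(P,float).reshape(-1,3),np.array(c['rvec'],float),np.array(c['tvec'],float),np.array(c['mtx']),np.array(c['D']))[0][:,0]
E
python3 - <<'E'
from h import *
import pickle
a=cam('scene','s0.png');b=cam('top','t0.png')
pickle.dump((a,b),open('c0.pkl','wb'))
print(readout.get_obs())
for c in(a,b): print(ray(c,(320,240)))
E
```

```text
{'time_s': 0.1, 'qpos': array([ 1.21939332e+00,  3.00427155e-01,  1.52151885e+00,  5.68328005e-06,
        1.32068502e+00, -6.65905261e-02]), 'joint_vel': array([-0.00027085, -0.00196695, -0.00257778, -0.00036605, -0.00160171,
        0.00049531]), 'tau': array([ 2.46307158e-03, -5.32634676e+01, -3.53290594e+01,  7.10313278e-02,
        2.34682899e-02, -4.53499297e-06]), 'ee_pos': array([0.15445391, 0.52762552, 0.20493675]), 'eef_rot': array([-3.14055695e+00, -7.45872067e-05,  2.85677873e+00]), 'force': array([-0.3587785 , -0.7723248 , -0.17608374]), 'moment': array([-0.01916034,  0.00999052,  0.02018545]), 'grip_width': 0.09369457660400068}
(array([1.17058486, 0.62966969, 0.6586136 ]), array([-0.58026396, -0.60252806, -0.54817898]))
(array([0.34715917, 0.02964504, 1.15213494]), array([ 1.73035301e-01,  1.12887894e-04, -9.84956826e-01]))
```

View pics/s0.png

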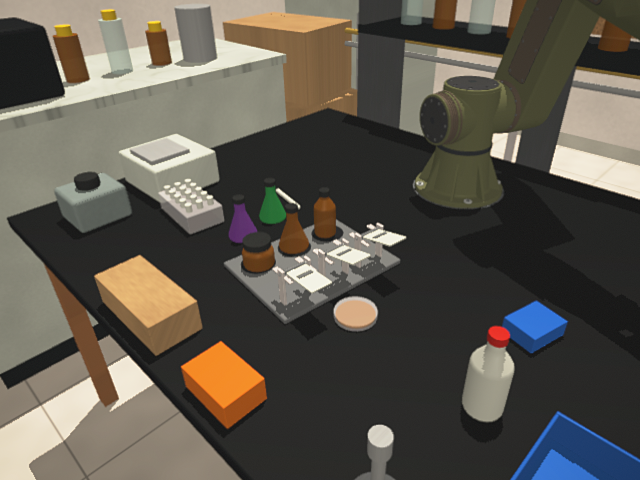

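View pics/t0.png

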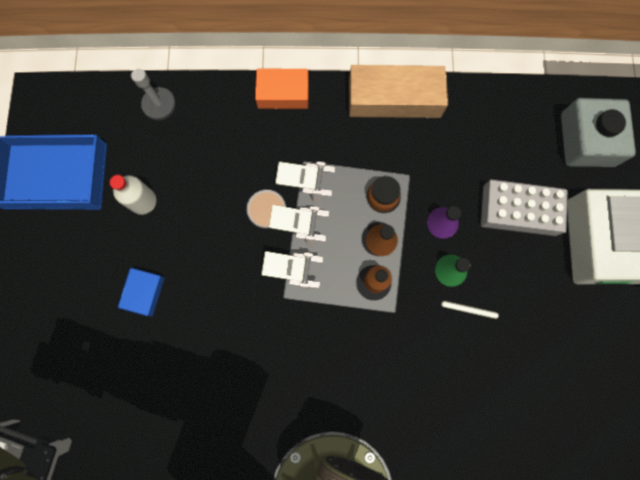

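The scene view shows jar (257,252), flask (293,232) and bottle (325,213). In the top view they are at (383,193), (380,238) and (377,280), with tags to their left. The candidates for the flask are amber (293,232), green (272,203) and purple (240,220). Only the amber one is on the rack, beside the middle tag. I'll confirm that in an enlarged crop and measure.

Run:
```python
from h import *
import pickle
a,b=pickle.load(open('c0.pkl','rb'))
A=cv2.resize(a['color'][180:325,220:410],None,fx=4,fy=4,interpolation=cv2.INTER_CUBIC)
B=cv2.resize(b['color'][150:320,240:420],None,fx=4,fy=4,interpolation=cv2.INTER_CUBIC)
cv2.imwrite('pics/cropA.png',A[:,:,::-1]);cv2.imwrite('pics/cropB.png',cv2.resize(B,(620,586))[:,:,::-1])
# rack plate corners
g=b['color'].astype(int); 
m=((g.min(2)>60)&(g.max(2)<140)&(g.max(2)-g.min(2)<15)).astype(np.uint8); m[:150]=0;m[330:]=0;m[:,:270]=0;m[:,425:]=0
m=cv2.morphologyEx(m,cv2.MORPH_OPEN,np.ones((3,3)))
r=cv2.minAreaRect(cv2.findNonZero(m)); bx=cv2.boxPoints(r)
P=np.array([onz(b,p,.012) for p in bx]); print(bx.round(1),P.round(4)); print(np.linalg.norm(P-np.roll(P,1,0),axis=1))
w=((g.min(2)>190)).astype(np.uint8); w[:150]=0;w[300:]=0;w[:,:240]=0;w[:,340:]=0
n,l,s,cc=cv2.connectedComponentsWithStats(w)
for i in range(1,n):
    if s[i,4]>100:
        k=(l==i).astype(np.uint8);k=cv2.morphologyEx(k,cv2.MORPH_OPEN,np.ones((9,9)))
        bb=cv2.boxPoints(cv2.minAreaRect(cv2.findNonZero(k)))
        print(s[i],bb.round(1).tolist(),[onz(b,p,.095)[:2].round(3) for p in bb])
```

```text
[[282.8 297. ]
 [297.9 160.5]
 [410.5 173.1]
 [395.4 309.5]] [[ 0.4188  0.1114  0.012 ]
 [ 0.7347  0.0823  0.012 ]
 [ 0.7067 -0.1795  0.012 ]
 [ 0.3924 -0.138   0.012 ]]
[0.25075782 0.317256   0.26330608 0.31696162]
[277 163  55  33 883] [[277.1000061035156, 189.8000030517578], [278.29998779296875, 163.3000030517578], [316.5, 165.10000610351562], [315.29998779296875, 191.5]] [array([0.641, 0.122]), array([0.7  , 0.121]), array([0.697, 0.038]), array([0.638, 0.04 ])]
[ 269  205   60   36 1033] [[269.20001220703125, 234.60000610351562], [271.6000061035156, 205.89999389648438], [310.20001220703125, 209.10000610351562], [307.79998779296875, 237.8000030517578]] [array([0.544, 0.136]), array([0.606, 0.133]), array([0.599, 0.051]), array([0.537, 0.055])]
[ 262  252   61   36 1084] [[262.0, 281.0], [263.8999938964844, 252.3000030517578], [304.0, 255.10000610351562], [302.0, 283.79998779296875]] [array([0.446, 0.149]), array([0.506, 0.146]), array([0.501, 0.063]), array([0.441, 0.066])]
```

View pics/cropA.png

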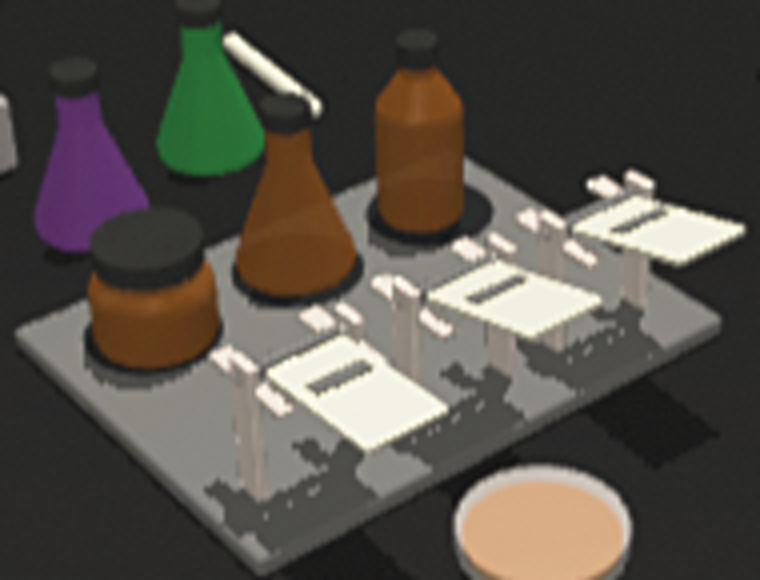

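View pics/cropB.png

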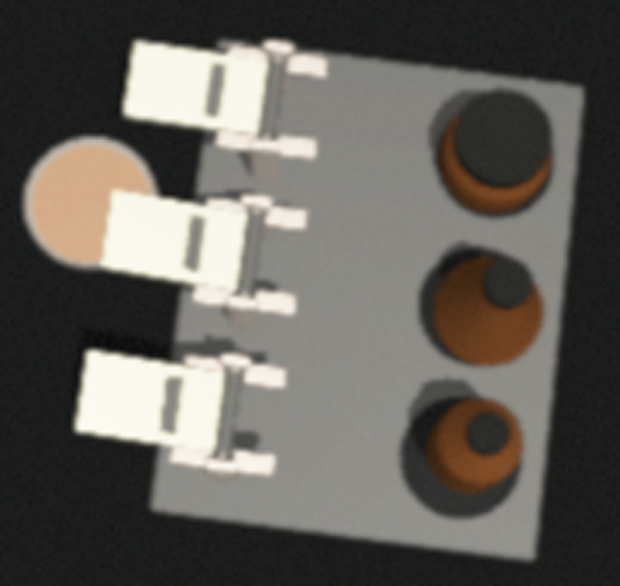

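Run:
```python
from h import *
import pickle
a,b=pickle.load(open('c0.pkl','rb'))
def tri(ua,ub):
    o1,d1=ray(a,ua);o2,d2=ray(b,ub)
    s=np.linalg.lstsq(np.c_[d1,-d2],o2-o1,rcond=None)[0]
    p,q=o1+s[0]*d1,o2+s[1]*d2
    return (p+q)/2,np.linalg.norm(p-q)
A=lambda x,y:(220+x/4,180+y/4)
B=lambda x,y:(240+x/3.444,150+y/3.447)
for n,u,v in [('t1 far',(532,335),(112,190)),('t1 near',(601,297),(103,268)),('t0 far',(680,263),(87,350)),('t0 near',(745,229),(77,430)),('t2 far',(370,450),(134,40)),('t2 near',(446,409),(124,117)),
 ('flask top',(285,108),(508,283)),('bottle top',(417,40),(488,433)),('t1 hinge near',(500,262),(238,290)),('t1 hinge far',(428,297),(247,210))]:
    print(n,*[np.round(x,4) for x in tri(A(*u),B(*v))])
ang=-.107
xr=np.array([np.sin(ang),-np.cos(ang),0]);yr=np.array([np.cos(ang),np.sin(ang),0])
o=np.array([.572,.0486,0])
pts=[o+x*xr+y*yr+[0,0,z] for x,y,z in [(0,0,.085),(-.09,-.024,.087),(-.09,.024,.087),(0,-.032,.094),(0,.032,.094),(-.045,-.16,.012),(-.045,.16,.012),(.205,.16,.012),(.205,-.16,.012)]]
for c,x0,y0,f,n in((a,220,180,4,'A'),(b,240,150,3.444,'B')): print(n,((proj(c,pts)-[x0,y0])*f).round(0).tolist())
```

```text
t1 far [0.6038 0.1299 0.1082] 0.0007
t1 near [0.556  0.1337 0.1077] 0.0007
t0 far [0.5057 0.1426 0.1073] 0.0005
t0 near [0.4577 0.1474 0.107 ] 0.0006
t2 far [0.7042 0.1202 0.0922] 0.0016
t2 near [0.6559 0.1243 0.09  ] 0.0019
flask top [ 0.5463 -0.1091  0.1181] 0.0003
bottle top [ 0.4548 -0.094   0.1318] 0.0002
t1 hinge near [0.5457 0.054  0.0873] 0.003
t1 hinge far [0.5955 0.0492 0.0882] 0.0038
A [[455.0, 282.0], [609.0, 338.0], [537.0, 377.0], [501.0, 245.0], [407.0, 291.0], [722.0, 317.0], [264.0, 570.0], [8.0, 338.0], [441.0, 149.0]]
B [[245.0, 250.0], [95.0, 271.0], [106.0, 196.0], [239.0, 298.0], [251.0, 197.0], [149.0, 508.0], [208.0, 35.0], [577.0, 76.0], [535.0, 551.0]]
```

The middle tag (tag1) is the one beside the amber flask, which the crop shows between jar and bottle with the white tag at crop (515,298). Triangulation gives:
- **Size:** end edge 48 mm wide, matching the description.
- **Position:** end z 0.108 (about 0.24 rad), hinge near (0.571, 0.0465), rack yaw about -0.10.

Next I move above and to the left of the tag with the fingers shut.

Request:
arm_command(
  increments=[
    {"slide":[0.04,-0.033,0],"gripper":0,"yaw":0.05},
    {"slide":[0.08,-0.066,0],"gripper":0,"yaw":0.1},
    {"slide":[0.125,-0.104,0],"gripper":0,"yaw":0.15},
    {"slide":[0.17,-0.141,0],"gripper":0,"yaw":0.185},
    {"slide":[0.215,-0.179,0],"gripper":0,"yaw":0.185},
    {"slide":[0.26,-0.216,0],"gripper":0,"yaw":0.185},
    {"slide":[0.305,-0.254,0],"gripper":0,"yaw":0.185},
    {"slide":[0.345,-0.287,0],"gripper":0,"yaw":0.185},
  ],
  grip_force=10,
)

```text
time_s: 1.1
ee_pos: [0.5008, 0.2392, 0.2052]
eef_rot: [-3.141, -0.0, 3.041]
force: [0.1, 1.6, -0.1]
grip_width: 0.0173
```

Request:
arm_command(
  increments=[
    {"slide":[0.03,-0.025,0],"gripper":0},
    {"slide":[0.06,-0.05,0],"gripper":0},
    {"slide":[0.084,-0.07,0],"gripper":0},
    {"slide":[0.084,-0.07,-0.03],"gripper":0},
    {"slide":[0.084,-0.07,-0.06],"gripper":0},
    {"slide":[0.084,-0.07,-0.09],"gripper":0},
    {"slide":[0.084,-0.07,-0.105],"gripper":0},
    {"slide":[0.084,-0.07,-0.105],"gripper":0},
  ],
)

```text
invalid input
```

Run:
```python
from h import *
a=cam('scene');b=cam('top')
o=readout.get_obs();print(o['time_s'],o['ee_pos'],o['eef_rot'],o['force'])
A=cv2.resize(a['color'][170:320,270:430],None,fx=3,fy=3,interpolation=cv2.INTER_CUBIC)[:450]
B=cv2.resize(b['color'][170:320,220:330],None,fx=3,fy=3,interpolation=cv2.INTER_CUBIC)
cv2.imwrite('pics/c1.png',np.hstack([A,B])[:,:,::-1])
```

```text
1.2 [0.50204236 0.23772682 0.20470653] [-3.14071036e+00 -4.68858212e-04  3.03761082e+00] [-0.24259143  0.70975921 -0.50704752]
```

View pics/c1.png

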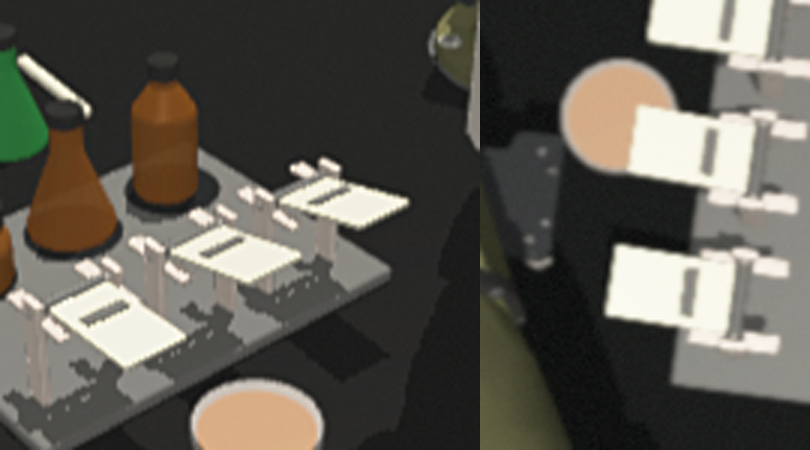

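The crop shows the tags undisturbed and the gripper to the left at about (540,200). The second call was refused as invalid, so I'll retry it with the grip force given.

Request:
arm_command(
  increments=[
    {"slide":[0.03,-0.025,0],"gripper":0},
    {"slide":[0.06,-0.05,0],"gripper":0},
    {"slide":[0.082,-0.067,0],"gripper":0},
    {"slide":[0.082,-0.067,-0.03],"gripper":0},
    {"slide":[0.082,-0.067,-0.06],"gripper":0},
    {"slide":[0.082,-0.067,-0.09],"gripper":0},
    {"slide":[0.082,-0.067,-0.105],"gripper":0},
    {"slide":[0.082,-0.067,-0.105],"gripper":0},
  ],
  grip_force=10,
)

```text
invalid input
```

Run:
```python
from h import *
a=cam('scene');b=cam('top')
o=readout.get_obs();print(o['time_s'],o['ee_pos'],o['eef_rot'],o['force'],o['grip_width'])
A=cv2.resize(a['color'][170:320,270:430],None,fx=3,fy=3,interpolation=cv2.INTER_CUBIC)[:450]
B=cv2.resize(b['color'][170:320,220:330],None,fx=3,fy=3,interpolation=cv2.INTER_CUBIC)
cv2.imwrite('pics/c2.png',np.hstack([A,B])[:,:,::-1])
```

```text
1.3 [0.49956344 0.2403632  0.20487518] [-3.14121827e+00 -1.07381196e-03  3.04022428e+00] [-0.79227114  1.1275143   0.4847639 ] 0.0019618440670254775
```

View pics/c2.png

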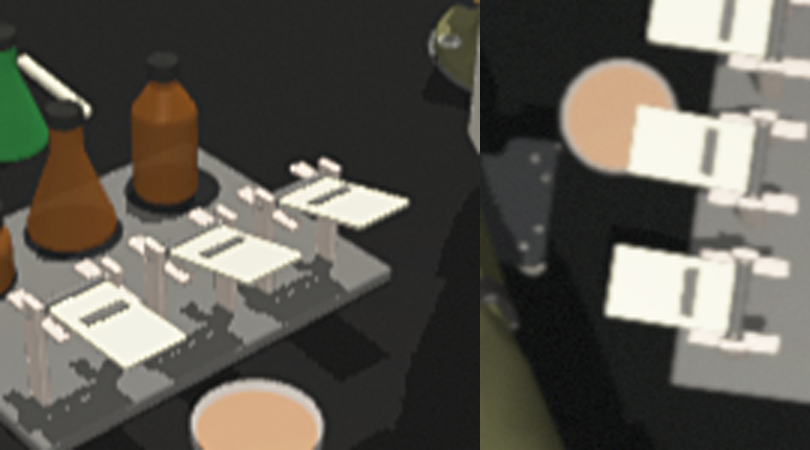

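The picture is unchanged, because the move was refused again. Each row probably needs "yaw".

Request:
arm_command(
  increments=[
    {"slide":[0.03,-0.025,0],"gripper":0,"yaw":0},
    {"slide":[0.06,-0.05,0],"gripper":0,"yaw":0},
    {"slide":[0.082,-0.067,0],"gripper":0,"yaw":0},
    {"slide":[0.082,-0.067,-0.03],"gripper":0,"yaw":0},
    {"slide":[0.082,-0.067,-0.06],"gripper":0,"yaw":0},
    {"slide":[0.082,-0.067,-0.09],"gripper":0,"yaw":0},
    {"slide":[0.082,-0.067,-0.105],"gripper":0,"yaw":0},
    {"slide":[0.082,-0.067,-0.105],"gripper":0,"yaw":0},
  ],
)

```text
time_s: 2.3
ee_pos: [0.5809, 0.1745, 0.1001]
eef_rot: [-3.141, -0.001, 3.043]
force: [-0.6, -0.2, 0.6]
grip_width: 0.0005
```

Request:
arm_command(
  increments=[
    {"slide":[-0.0005,-0.005,-0.006],"gripper":0,"yaw":0},
    {"slide":[-0.001,-0.01,-0.006],"gripper":0,"yaw":0},
    {"slide":[-0.0015,-0.015,-0.006],"gripper":0,"yaw":0},
    {"slide":[-0.002,-0.02,-0.006],"gripper":0,"yaw":0},
    {"slide":[-0.0024,-0.024,-0.006],"gripper":0,"yaw":0},
    {"slide":[-0.0027,-0.027,-0.006],"gripper":0,"yaw":0},
  ],
)

```text
time_s: 3.05
ee_pos: [0.5789, 0.1465, 0.0945]
eef_rot: [3.142, 0.0, 3.042]
force: [-0.6, -0.1, -0.6]
grip_width: 0.0
```

Run:
```python
from h import *
a=cam('scene');b=cam('top')
o=readout.get_obs();print(o['time_s'],o['ee_pos'],o['force'])
A=cv2.resize(a['color'][170:320,270:430],None,fx=3,fy=3,interpolation=cv2.INTER_CUBIC)[:450]
B=cv2.resize(b['color'][170:320,220:330],None,fx=3,fy=3,interpolation=cv2.INTER_CUBIC)
cv2.imwrite('pics/c3.png',np.hstack([A,B])[:,:,::-1])
```

```text
3.15 [0.57885055 0.14656098 0.09448228] [ 0.6197093  -0.16636267 -0.37025472]
```

View pics/c3.png

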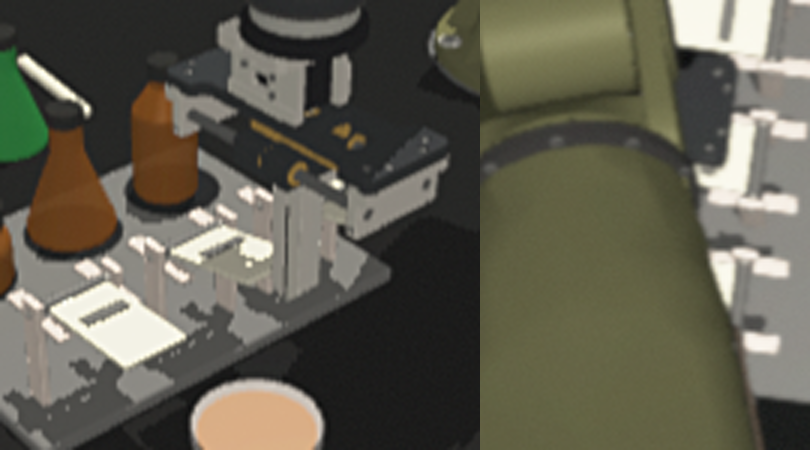

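The crop shows the finger standing at the tag's end at (290,250), not yet touching by the force reading. I'll go in gently with an upward drift.

Request:
arm_command(
  increments=[
    {"slide":[-0.0001,-0.0015,0],"gripper":0,"yaw":0},
    {"slide":[-0.0003,-0.003,0.001],"gripper":0,"yaw":0},
    {"slide":[-0.0004,-0.004,0.003],"gripper":0,"yaw":0},
    {"slide":[-0.0005,-0.005,0.006],"gripper":0,"yaw":0},
  ],
)

```text
time_s: 3.65
ee_pos: [0.5784, 0.1427, 0.1008]
eef_rot: [3.14, 0.0, 3.042]
force: [-0.6, 6.2, 1.2]
grip_width: 0.0005
```

Request:
arm_command(
  increments=[
    {"slide":[-0.0001,-0.001,0.004],"gripper":0,"yaw":0},
    {"slide":[-0.0002,-0.002,0.008],"gripper":0,"yaw":0},
    {"slide":[-0.0003,-0.0035,0.012],"gripper":0,"yaw":0},
    {"slide":[-0.0005,-0.005,0.016],"gripper":0,"yaw":0},
  ],
)

```text
time_s: 4.15
ee_pos: [0.5777, 0.1366, 0.1166]
eef_rot: [-3.141, -0.0, 3.042]
force: [-1.2, 0.2, 0.6]
grip_width: 0.0005
```

Run:
```python
from h import *
a=cam('scene')
o=readout.get_obs();print(o['time_s'],o['ee_pos'],o['force'])
A=cv2.resize(a['color'][160:290,300:420],None,fx=4,fy=4,interpolation=cv2.INTER_CUBIC)
cv2.imwrite('pics/c4.png',A[:,:,::-1])
```

```text
4.2 [0.57793739 0.13641816 0.11713324] [-0.34830061 -0.52586163  0.96523634]
```

View pics/c4.png

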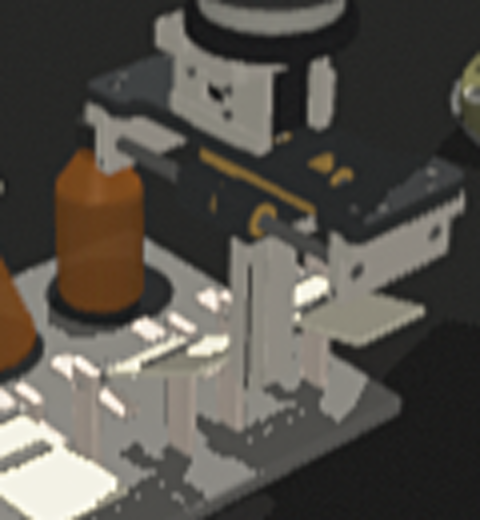

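The crop shows the tag nearly edge-on at (180,360), raised about 0.5 rad and resting behind the finger at (260,320). I'll carry on along the arc.

Request:
arm_command(
  increments=[
    {"slide":[-0.0002,-0.002,0.0025],"gripper":0,"yaw":0},
    {"slide":[-0.0004,-0.004,0.005],"gripper":0,"yaw":0},
    {"slide":[-0.0006,-0.006,0.0075],"gripper":0,"yaw":0},
    {"slide":[-0.0008,-0.008,0.01],"gripper":0,"yaw":0},
    {"slide":[-0.001,-0.01,0.0125],"gripper":0,"yaw":0},
    {"slide":[-0.0012,-0.012,0.0145],"gripper":0,"yaw":0},
    {"slide":[-0.0014,-0.014,0.0165],"gripper":0,"yaw":0},
    {"slide":[-0.0016,-0.016,0.018],"gripper":0,"yaw":0},
  ],
)

```text
time_s: 5.2
ee_pos: [0.5767, 0.1214, 0.1354]
eef_rot: [3.14, 0.002, 3.042]
force: [0.4, 6.3, 3.9]
grip_width: 0.0002
```

Request:
arm_command(
  increments=[
    {"slide":[-0.0003,-0.003,0.002],"gripper":0,"yaw":0},
    {"slide":[-0.0005,-0.005,0.004],"gripper":0,"yaw":0},
    {"slide":[-0.0008,-0.008,0.006],"gripper":0,"yaw":0},
    {"slide":[-0.001,-0.01,0.008],"gripper":0,"yaw":0},
    {"slide":[-0.0013,-0.013,0.0095],"gripper":0,"yaw":0},
    {"slide":[-0.0016,-0.016,0.011],"gripper":0,"yaw":0},
    {"slide":[-0.0019,-0.019,0.012],"gripper":0,"yaw":0},
    {"slide":[-0.0022,-0.022,0.013],"gripper":0,"yaw":0},
  ],
)

```text
time_s: 6.2
ee_pos: [0.574, 0.0986, 0.1475]
eef_rot: [-3.142, -0.0, 3.042]
force: [0.4, 1.9, 0.4]
grip_width: 0.0006
```

Run:
```python
from h import *
a=cam('scene')
o=readout.get_obs();print(o['time_s'],o['ee_pos'],o['force'])
A=cv2.resize(a['color'][160:290,290:410],None,fx=4,fy=4,interpolation=cv2.INTER_CUBIC)
cv2.imwrite('pics/c5.png',A[:,:,::-1])
```

```text
6.25 [0.57400595 0.0983045  0.14759031] [0.0275254  0.41955761 0.23707779]
```

View pics/c5.png

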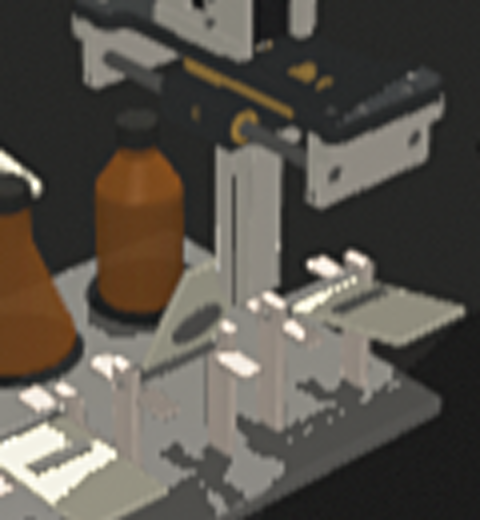

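The crop shows the tag at about 65°, its boss face visible at (198,323) against the finger at (245,240). Contact forces are small, so I continue over the top.

Request:
arm_command(
  increments=[
    {"slide":[-0.0003,-0.003,0.001],"gripper":0,"yaw":0},
    {"slide":[-0.0006,-0.006,0.002],"gripper":0,"yaw":0},
    {"slide":[-0.0009,-0.009,0.003],"gripper":0,"yaw":0},
    {"slide":[-0.0012,-0.012,0.004],"gripper":0,"yaw":0},
    {"slide":[-0.0015,-0.015,0.004],"gripper":0,"yaw":0},
    {"slide":[-0.0018,-0.018,0.004],"gripper":0,"yaw":0},
    {"slide":[-0.0021,-0.021,0.004],"gripper":0,"yaw":0},
    {"slide":[-0.0024,-0.024,0.004],"gripper":0,"yaw":0},
  ],
)

```text
time_s: 7.25
ee_pos: [0.5716, 0.0746, 0.1514]
eef_rot: [-3.142, -0.0, 3.042]
force: [-0.0, 0.2, 0.6]
grip_width: 0.0007
```

Request:
arm_command(
  increments=[
    {"slide":[-0.0003,-0.003,0],"gripper":0,"yaw":0},
    {"slide":[-0.0006,-0.006,0],"gripper":0,"yaw":0},
    {"slide":[-0.0009,-0.009,0],"gripper":0,"yaw":0},
    {"slide":[-0.0012,-0.012,0],"gripper":0,"yaw":0},
    {"slide":[-0.0015,-0.015,0],"gripper":0,"yaw":0},
    {"slide":[-0.0018,-0.018,0],"gripper":0,"yaw":0},
    {"slide":[-0.0021,-0.021,0],"gripper":0,"yaw":0},
    {"slide":[-0.0024,-0.024,0],"gripper":0,"yaw":0},
  ],
)

```text
time_s: 8.25
ee_pos: [0.5692, 0.0506, 0.1514]
eef_rot: [-3.142, -0.0, 3.042]
force: [0.7, 1.5, -0.3]
grip_width: 0.0008
```

Request:
arm_command(
  increments=[
    {"slide":[-0.0003,-0.0026,-0.0003],"gripper":0,"yaw":0},
    {"slide":[-0.0005,-0.005,-0.0007],"gripper":0,"yaw":0},
    {"slide":[-0.0008,-0.0075,-0.0012],"gripper":0,"yaw":0},
    {"slide":[-0.001,-0.01,-0.0017],"gripper":0,"yaw":0},
    {"slide":[-0.0012,-0.0123,-0.0023],"gripper":0,"yaw":0},
    {"slide":[-0.0015,-0.0146,-0.003],"gripper":0,"yaw":0},
    {"slide":[-0.0017,-0.0169,-0.0037],"gripper":0,"yaw":0},
    {"slide":[-0.0019,-0.0191,-0.0045],"gripper":0,"yaw":0},
  ],
)

```text
time_s: 9.25
ee_pos: [0.5673, 0.0316, 0.1469]
eef_rot: [-3.142, 0.0, 3.042]
force: [-0.5, 0.9, 0.2]
grip_width: 0.0003
```

Request:
arm_command(
  increments=[
    {"slide":[-0.0002,-0.0023,-0.0011],"gripper":0,"yaw":0},
    {"slide":[-0.0005,-0.0046,-0.0023],"gripper":0,"yaw":0},
    {"slide":[-0.0007,-0.0068,-0.0036],"gripper":0,"yaw":0},
    {"slide":[-0.0009,-0.009,-0.005],"gripper":0,"yaw":0},
    {"slide":[-0.0011,-0.011,-0.0064],"gripper":0,"yaw":0},
    {"slide":[-0.0013,-0.013,-0.0078],"gripper":0,"yaw":0},
    {"slide":[-0.0015,-0.015,-0.0093],"gripper":0,"yaw":0},
    {"slide":[-0.0017,-0.017,-0.0109],"gripper":0,"yaw":0},
  ],
)

```text
time_s: 10.25
ee_pos: [0.5656, 0.0146, 0.136]
eef_rot: [3.142, 0.0, 3.042]
force: [0.8, -0.8, 0.7]
grip_width: 0.0007
```

Request:
arm_command(
  increments=[
    {"slide":[-0.0002,-0.0018,-0.0018],"gripper":0,"yaw":0},
    {"slide":[-0.0004,-0.0036,-0.0036],"gripper":0,"yaw":0},
    {"slide":[-0.0005,-0.0053,-0.0055],"gripper":0,"yaw":0},
    {"slide":[-0.0007,-0.007,-0.0075],"gripper":0,"yaw":0},
    {"slide":[-0.0009,-0.0086,-0.0095],"gripper":0,"yaw":0},
    {"slide":[-0.001,-0.0101,-0.0115],"gripper":0,"yaw":0},
    {"slide":[-0.0012,-0.0116,-0.0136],"gripper":0,"yaw":0},
    {"slide":[-0.0013,-0.013,-0.0157],"gripper":0,"yaw":0},
  ],
)

```text
time_s: 11.25
ee_pos: [0.5643, 0.0016, 0.1202]
eef_rot: [3.142, -0.0, 3.042]
force: [-0.7, 0.0, 1.0]
grip_width: 0.0002
```

Run:
```python
from h import *
a=cam('scene')
o=readout.get_obs();print(o['time_s'],o['ee_pos'],o['force'])
A=cv2.resize(a['color'][160:290,270:390],None,fx=4,fy=4,interpolation=cv2.INTER_CUBIC)
cv2.imwrite('pics/c6.png',A[:,:,::-1])
```

```text
11.3 [0.56419711 0.00152681 0.11992563] [-0.12741358  0.86466831 -0.2172359 ]
```

View pics/c6.png

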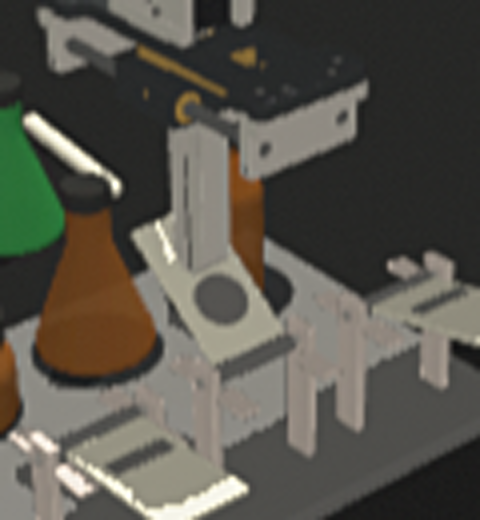

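The crop shows the tag past upright and leaning towards the flask, boss at (220,298), with the fingertips on its outer half. Now I lower it to level.

Request:
arm_command(
  increments=[
    {"slide":[-0.0001,-0.0011,-0.0018],"gripper":0,"yaw":0},
    {"slide":[-0.0002,-0.0021,-0.0036],"gripper":0,"yaw":0},
    {"slide":[-0.0003,-0.0031,-0.0055],"gripper":0,"yaw":0},
    {"slide":[-0.0004,-0.0039,-0.0075],"gripper":0,"yaw":0},
    {"slide":[-0.0005,-0.0047,-0.0095],"gripper":0,"yaw":0},
    {"slide":[-0.0006,-0.0055,-0.0115],"gripper":0,"yaw":0},
    {"slide":[-0.0006,-0.0062,-0.0135],"gripper":0,"yaw":0},
    {"slide":[-0.0007,-0.007,-0.0154],"gripper":0,"yaw":0},
  ],
)

```text
time_s: 12.3
ee_pos: [0.5636, -0.0053, 0.1048]
eef_rot: [3.142, -0.0, 3.042]
force: [-0.7, 0.0, -0.2]
grip_width: 0.0003
```

Request:
arm_command(
  increments=[
    {"slide":[-0.0001,-0.0005,-0.0017],"gripper":0,"yaw":0},
    {"slide":[-0.0001,-0.001,-0.0034],"gripper":0,"yaw":0},
    {"slide":[-0.0001,-0.0014,-0.0051],"gripper":0,"yaw":0},
    {"slide":[-0.0002,-0.0018,-0.0068],"gripper":0,"yaw":0},
    {"slide":[-0.0002,-0.0021,-0.0085],"gripper":0,"yaw":0},
    {"slide":[-0.0002,-0.0024,-0.0102],"gripper":0,"yaw":0},
    {"slide":[-0.0003,-0.0026,-0.0118],"gripper":0,"yaw":0},
    {"slide":[-0.0003,-0.0027,-0.0133],"gripper":0,"yaw":0},
  ],
)

```text
time_s: 13.3
ee_pos: [0.5633, -0.0081, 0.0915]
eef_rot: [-3.141, 0.0, 3.042]
force: [-0.9, -0.5, 0.6]
grip_width: 0.0005
```

Request:
arm_command(
  increments=[
    {"slide":[0,0,-0.001],"gripper":0,"yaw":0},
    {"slide":[0,0,-0.002],"gripper":0,"yaw":0},
    {"slide":[0,0,-0.003],"gripper":0,"yaw":0},
  ],
)

```text
time_s: 13.68
ee_pos: [0.5635, -0.0079, 0.0888]
eef_rot: [3.141, 0.0, 3.042]
force: [-1.5, -0.7, 5.1]
grip_width: 0.0002
```

Force is rising: 5 N at z 0.0888. That fits the tip resting on the 2 mm boss with the tag near its stop. I'll lift, shift outward past the boss and press lightly once more.

Request:
arm_command(
  increments=[
    {"slide":[0,0,0.004],"gripper":0,"yaw":0},
    {"slide":[-0.0007,-0.007,0.004],"gripper":0,"yaw":0},
    {"slide":[-0.0014,-0.014,0.004],"gripper":0,"yaw":0},
    {"slide":[-0.0014,-0.014,0.002],"gripper":0,"yaw":0},
    {"slide":[-0.0014,-0.014,0.0005],"gripper":0,"yaw":0},
    {"slide":[-0.0014,-0.014,-0.001],"gripper":0,"yaw":0},
  ],
)

```text
time_s: 14.42
ee_pos: [0.5619, -0.0218, 0.0874]
eef_rot: [3.142, -0.0, 3.042]
force: [1.2, -0.5, 0.0]
grip_width: 0.0002
```

Request:
arm_command(
  increments=[
    {"slide":[0,0,-0.0005],"gripper":0,"yaw":0},
    {"slide":[0,0,-0.001],"gripper":0,"yaw":0},
    {"slide":[0,0,-0.0015],"gripper":0,"yaw":0},
  ],
)

```text
time_s: 14.8
ee_pos: [0.5621, -0.0219, 0.0869]
eef_rot: [3.142, 0.001, 3.042]
force: [-4.8, 0.3, 11.7]
grip_width: 0.0004
```

The tip met the stop at z 0.087, exactly the level tag's top. I retreat and check.

Request:
arm_command(
  increments=[
    {"slide":[0,0,0.01],"gripper":0,"yaw":0},
    {"slide":[0,0,0.04],"gripper":0,"yaw":0},
    {"slide":[0,0,0.08],"gripper":0,"yaw":0},
    {"slide":[0,0,0.12],"gripper":0,"yaw":0},
    {"slide":[0,0.05,0.12],"gripper":0,"yaw":0},
    {"slide":[0,0.1,0.12],"gripper":0,"yaw":0},
    {"slide":[-0.03,0.15,0.12],"gripper":0,"yaw":0},
    {"slide":[-0.06,0.2,0.12],"gripper":0,"yaw":0},
  ],
)

```text
time_s: 15.8
ee_pos: [0.501, 0.1795, 0.2064]
eef_rot: [3.142, 0.0, 3.042]
force: [-0.3, 0.4, -0.4]
grip_width: 0.0005
```

Request:
arm_command(
  increments=[
    {"slide":[-0.04,0.05,0],"gripper":0,"yaw":0},
    {"slide":[-0.07,0.1,0],"gripper":0,"yaw":0},
    {"slide":[-0.07,0.1,0],"gripper":0,"yaw":0},
  ],
)

```text
time_s: 16.18
ee_pos: [0.4301, 0.2807, 0.2067]
eef_rot: [3.141, 0.0, 3.046]
force: [0.4, -0.3, -0.6]
grip_width: 0.0005
```

Run:
```python
from h import *
a=cam('scene','s9.png');b=cam('top','t9.png')
o=readout.get_obs();print(o['time_s'],o['ee_pos'],o['force'])
A=cv2.resize(a['color'][170:320,220:410],None,fx=2.2,fy=3,interpolation=cv2.INTER_CUBIC)
A=cv2.resize(a['color'][170:320,220:410],(532,420));B=cv2.resize(b['color'][150:320,240:420],(268,420))
B=cv2.resize(b['color'][150:320,240:420],(268,253));B=cv2.copyMakeBorder(B,0,167,0,0,cv2.BORDER_CONSTANT)
cv2.imwrite('pics/c9.png',np.hstack([A,B])[:,:,::-1])
# changes against start, outside tag1
import pickle
a0,b0=pickle.load(open('c0.pkl','rb'))
d=(np.abs(b['color'].astype(int)-b0['color']).max(2)>60).astype(np.uint8)
n,l,s,c=cv2.connectedComponentsWithStats(d)
print([x.tolist() for x in s[1:] if x[4]>15])
```

```text
16.275 [0.43190562 0.27818621 0.20644113] [ 1.2794482  -0.88362252 -0.20411365]
[[270, 205, 42, 29, 846], [314, 215, 42, 25, 719], [79, 224, 111, 126, 5953], [184, 263, 4, 6, 18], [114, 321, 150, 159, 15231], [232, 391, 21, 41, 78], [1, 421, 16, 4, 19], [0, 439, 22, 18, 219], [52, 439, 18, 26, 165], [360, 440, 9, 6, 21], [356, 446, 21, 25, 268]]
```

View pics/c9.png

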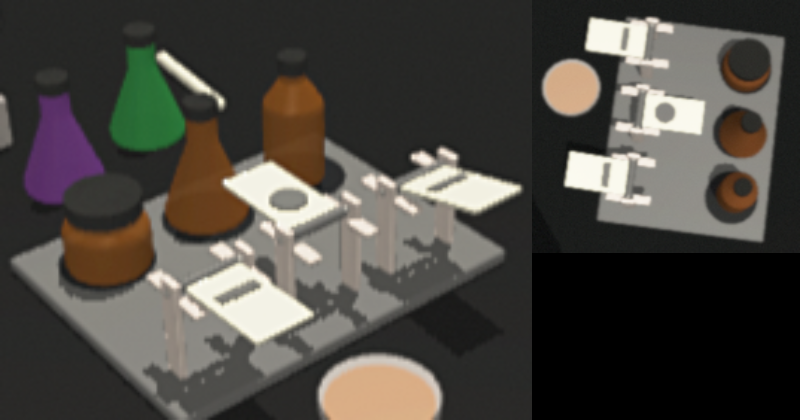

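The middle tag lies level towards the flask with its boss up (boss at (288,200) in the scene crop, (665,112) in the top crop). The other tags and vessels are unmoved; the top-view difference shows only this tag and the arm. I hand in.

```bash
python3 -c "
from station import job
print(job.hand_in())"
```

```text
the job is handed in; nothing more can be done
None
```

I pushed the middle tag, the one beside the amber conical flask, up and over with the shut fingertips. It now lies flat towards the flask with the round boss facing up.

- **Force and time:** At the call-end readings, push forces were about 7 N or less. The last light press met the end stop at about 12 N, with the fingertips at z = 0.087 m, the top of a level tag. I handed in at about 16 s.
- **Final pictures:** The tag is over, boss up. The top-view comparison with the start shows only this tag and the arm changed. The other two tags, the glassware and the loose items look unmoved.
- **What disagreed:** Two move calls were refused as invalid because their rows had no "yaw"; the arm did not move, and I resent them with it. The first press at z = 0.0888 m read 5 N, probably with the fingers partly on the 2 mm boss, so I pressed again further out. I judged flatness from that stop and the pictures, and did not triangulate the tag's end afterwards.

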